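Close a controller hatch and lock its quarter-turn stud

ROBOT

A 6-joint arm with a two-finger parallel gripper is mounted at the origin on the work surface. World frame = base frame: x ahead of the robot, y to its left, z up, the work surface at z = 0. Lengths are in m, angles in degrees, forces in N, time in s.
With the tool pointing down it reaches from about 0.325 to 0.775 m from the base axis. Payload 5.5 kg.
Tool frame: the origin (TCP) lies on the centre line of the jaws, within the pads' length; the fingertips stand 14 mm ahead of it and the grasp point (between the pads) lies 5 mm behind it (tips_ahead is the distance from the TCP to the fingertips, in m); z points along the fingers, y is the line along which they close (so a half turn about z gives the same grasp; the last joint's range is limited). The gripper opens to 88 mm and grips with 3 to 60 N. Pads are 20 mm wide; open, the fingers measure 115 mm over their backs; the gripper's body (75 mm by 178 mm) begins 61 mm behind the grasp point.
Start: joints at [59.891, 5.22, 70.514, -0, 104.267, -3.249], TCP at [0.271, 0.535, 0.237] pointing down, gripper open.
Joint ranges: [-164.24, 164.24], [-49.07, 125.15], [9.68, 141.18], [-86.29, 266.29], [3.28, 154.24], [-151.56, 151.56]. Speed limits (degrees/s): [147.25, 147.25, 172.46, 180, 180, 180].

INTERFACE

Orientations are given as [roll, pitch, yaw] about the fixed x, y, z axes, in that order (R = Rz(yaw) Ry(pitch) Rx(roll)).
In Python, from workcell import * gives the robot as it stands.
- The arm moves only by the tool play_rows, never from a script. Its argument "rows" is a list of rows, each a list of 5 numbers: the shift along the tool's x, y, z scaled (see below), then the turn about the tool's z scaled (see below), then the opening, from 0 (shut) to 1 (fully open). A call has 1 to 12 rows; each row shifts and turns the commanded pose from where the row before left it, along the tool's axes as they then stand; what a row does not reach is not made up. The controller multiplies each number of a shift by 0.03 m and each number of a turn by 0.12 rad. A row lasts 1/10 s, in which the tool goes at most 50 mm and 8.59 degrees, less where a joint would pass 70% of its speed; a pose out of reach is approached as far as the arm can. A call with a number of a shift or a turn outside -1 to 1 is refused whole. A call with a gripper value outside its range is refused whole. The fingers move at their own pace and stop on an object; "grip_force" is the grip in N (left out, the last holds). Time passes only in rows, so rows that do not move let the fingers close. It gives the time, the measured TCP pose, the force, the opening and the grip force at its end, in the units of the state.
- state(): the state, without advancing time (a new reading comes with each control period).
- grab_frame(name): name is "side" or "top"; returns a dict with "color" (420x560x3 uint8, red, green, blue), "range_z" (420x560 float32, m along the optical axis (not along the pixel's ray), 0 where there is no reading), "mtx" (3x3 intrinsics, pixels), "dist" ([k1, k2, p1, p2, k3] as OpenCV has them; the pictures are not rectified), "rvec" (rotation vector, rad) and "tvec" (3), from world to camera coordinates, as OpenCV has them. Camera axes: x right, y down, z forward; pixel columns grow to the right and rows downward; lengths in m; the calibration is good to about 2 mm. A picture is of the moment at which its call begins.
- close_job(): hands the job in; it is judged then, once.
Trained networks look in a picture, given as the dict that the camera call returned (one of the last four; its "shot" number tells which), for a name from the list of things; names that differ only in an ending like _2 or _b are one class to them, and where a whole thing is asked for, a point or a joint stands for the part that bears it (a point fixed in the world has none). Each returns a list of dicts, best first, with "confidence" (0 to 1); they miss things now and then, are a little off and sometimes report something else, mostly with a low value. They report only what shows in the picture. A call takes as long as a camera call.
- recognise(picture, query): "rect" ([centre column, centre row, width, height] in pixels, round what is visible of it).
- masks_of(picture, query): "pixels" (420x560 bool, what is visible of it) and "rect" ([centre column, centre row, width, height] in pixels, round what is visible of it).
The state is a dict: "t": time; "joint_positions": joint angles; "qvel": joint speeds; "tau": joint torques, N m; "position": TCP position; "tool_rot": TCP orientation; "wrist_force": force on the tool from outside, world axes, zero at the start; "wrist_torque": the same for the moment, N m; "width": finger opening in m; "grip_force": force on a finger pad.
Only numpy, scipy, OpenCV 4.12 (cv2) and the standard library are available. Lean on these libraries where they do the work, as an engineer would, in place of code of your own. Each camera call takes 0.05 s, during which the arm holds its last target. There are 200 camera calls.

TASK

This controller box is wired and ready to close: swing its open hatch down onto the sprung buffers, line the captive quarter-turn stud up with its slot, then press the stud down by feel and turn it a quarter turn clockwise until its cross pin catches under the keeper and holds the hatch down when you let go. Be gentle: do not ram the pin hard onto the keeper, and do not force the turn before the pin is right through. Leave the other things on the bench where they are.

Things in the scene. Friction and masses are not known exactly. Their poses are not given: they have to be found in the camera images.
- box: Grey open-topped controller box, 230 x 170 mm, rim 107 mm above the bench, fixed on the bench with its 300 x 300 x 12 mm aluminium nest plate; it never moves. Origin: centre of the plate's underside, on the bench. x runs from the front (stud side) to the back (hinge side), z up.
- slot (a point): Mouth of the keeper's slot in the box, under the stud: a steel plate with a slot along box x for the stud's cross pin (9 degrees of slack either way). The keeper sits on a slotted bracket: its true height differs from box to box by up to 6 mm either way of this nominal point, is not given and must be felt.
- hatch_hinge (a point): Middle of the hatch's hinge axis at the back rim of the box, 118 mm behind the box's origin and 112 mm above the bench; the axis runs along box y.
- hatch (a joint): Angle of the hatch: 0 level, larger is further open (front edge up). A stiff hinge (0.4 Nm) holds it where it is left. At 0.129 it meets two sprung, damped buffers under its front corners, which push back with 10 to 14 N (more if pushed fast) as it goes further down. Locked it lies at 0.025 to 0.087, as the keeper is set; fully pressed down, 0.025 below that.
- hatch_edge (a point): Middle of the front edge of the blue hatch's upper face, 242 mm from the hinge axis; x points to the hinge, z out of the face. The hatch is 180 mm wide and 5 mm thick, its underside in the hinge plane, with a 22 mm skirt down its front and sides.
- stud (a joint): Turn of the captive stud, clockwise seen from above. 0: wing in line with the white mark and box x, pin in line with the slot (stop at -0.04). 1.57: wing across, at the red marks (stop at 1.62). Stiff (0.04 Nm), stays where left. Let go pressed at a quarter turn, it rises 2.5 mm as the pin drops into its notch and holds; let go earlier it is not caught.
- stud_wing (a point): Centre of the stud's black wing: a bar 38 mm long (its x), 12 mm thick (y), 26 mm high, on a 36 mm steel disc 4 mm high on the hatch. On the stud's axis, 195 mm from the hinge axis, 17 mm above the hatch's face; top 30 mm above the face.
- stud_pin (a point): Centre of the stud's cross pin (26 mm long along its x, 4 mm thick) under the hatch. With the hatch on the buffers it is just above the keeper. Pressed 11 to 24 mm further down at the stud (as the keeper is set) it is through the slot and free to turn; about 2 mm lower it meets a solid floor, felt as a sharp rise over the 12 to 19 N of springs and hinge.
- driver: Bystander: orange-handled screwdriver lying on the bench. Origin on its underside, axis along x.
- disc: Bystander: black ring disc, 110 mm across, 14 mm high, lying on the bench. Origin: centre of its underside.
- disc_small: Bystander: black ring disc, 80 mm across, 12 mm high, lying on the bench. Origin: centre of its underside.
- threadlock: Bystander: small red bottle, 34 mm across, 100 mm high, standing on the bench. Origin: centre of its underside.
- tray: Bystander: yellow open tray, 100 x 150 x 45 mm, on the bench. Origin: centre of its underside.
- spare_stud: Bystander: a loose black wing head, 36 mm across and 26 mm high, standing on the nest plate beside the box. Origin: centre of its underside.
- gland_nut: Bystander: brass ring nut, 26 mm across, 8 mm high, lying on the nest plate beside the box. Origin: centre of its underside.

How it is judged (in metres and radians):
On the way, in this order (a step that is already met when the one before it is completed fails the run):
1. the hatch is swung down onto the buffers (value of joint hatch below 0.15 rad), for 0.1 s.
2. with the hatch pressed down, the stud is turned past half way (value of joint stud above 0.8 rad and value of joint hatch below 0.09 rad), for 0.05 s.
At the end, for the whole second after the job is handed in: The stud stands a quarter turn from open (at least 1.40 rad), the hatch is held down by it (below 0.095 rad) and at rest, and everything is let go (value of joint stud above 1.4 rad and value of joint hatch below 0.095 rad and velocity of joint hatch between -0.02 and 0.02 rad/s); the robot touches nothing.
It fails at once if the stud's pin is forced against the keeper (over 16 N) (contact force between stud and box above 16 N).
It fails at once if a bystander is disturbed (moved over 20 mm) (distance of any of driver, disc, disc_small, threadlock, tray, spare_stud, gland_nut from where it was at the start of the episode above 0.02 m).
It also fails if it takes over 72 s, if anything falls off the work surface, if the arm or the gripper's body presses on something with over 40 N, if the wrist force passes 120 N, or if a joint passes its speed limit or range.

## Working session

There is one attempt and no reset: what is moved stays moved. The work goes in short steps, Python scripts to look and compute and a tool call to move; the robot and the scene stay as the last step left them, time stands still between calls to the robot, and variables do not carry over. Pictures are saved under pics/ and viewed, at most 10 in all, crops included, and the job is handed in when it is done.

Besides the shell and the picture viewer there is one more tool, called after "Emit:" as name(argument=value, ...), one argument or row to a line, values as JSON. play_rows: Moves the arm, as the interface text tells. Shifts and turns lie within -1 to 1; 1 stands for 0.03 m of shift or 0.12 rad of turn. Its arguments: {"type":"object","properties":{"rows":{"type":"array","items":{"type":"array","items":{"type":"number","minimum":-1,"maximum":1}}},"grip_force":{"type":"number"}},"required":["rows"]}

```bash
mkdir -p pics; cat > h.py <<'E'
from workcell import *
import numpy as np, cv2
def cam(f):
    R,_=cv2.Rodrigues(np.array(f["rvec"],float)); return R,np.array(f["tvec"],float).ravel()
def cloud(f):
    h,w=f["range_z"].shape
    u,v=np.meshgrid(np.arange(w),np.arange(h))
    p=cv2.undistortPoints(np.stack([u,v],-1).reshape(-1,1,2).astype(np.float64),np.array(f["mtx"]),np.array(f["dist"])).reshape(h,w,2)
    z=f["range_z"]; P=np.dstack([p[...,0]*z,p[...,1]*z,z]); R,t=cam(f)
    return (P-t)@R
def save(f,n): cv2.imwrite("pics/"+n,f["color"][...,::-1])
E
python3 - <<'E'
from h import *
s=state();print({k:np.round(v,3) for k,v in s.items()})
for n in("top","side"):
    f=grab_frame(n);save(f,n+"1.png");P=cloud(f);ok=f["range_z"]>0
    for q in ["box","hatch","stud","threadlock","tray","spare_stud","gland_nut","disc","driver"]:
        for m in masks_of(f,q)[:1]:
            pts=P[m["pixels"]&ok]
            print(n,q,round(m["confidence"],2),np.round(m["rect"]),len(pts),np.round(np.percentile(pts,[3,50,97],axis=0),3).tolist() if len(pts) else '')
E
```

```text
{'t': np.float64(0.0), 'joint_positions': array([ 5.98910e+01,  5.26100e+00,  7.05830e+01,  1.00000e-03,
        1.04267e+02, -3.24800e+00]), 'qvel': array([ 0.046, -0.089,  0.047,  0.03 ,  0.121, -0.082]), 'tau': array([-0.0000e+00, -4.4644e+01, -4.0645e+01,  7.0000e-02,  2.9000e-02,
       -0.0000e+00]), 'position': array([0.271, 0.535, 0.236]), 'tool_rot': array([-1.79889e+02, -7.00000e-03,  1.53139e+02]), 'wrist_force': array([ 0.849, -0.262, -0.05 ]), 'wrist_torque': array([ 0.007,  0.005, -0.013]), 'grip_force': np.float64(0.0), 'width': np.float64(0.088)}
top box 0.9 [299. 209. 133. 130.] 5056 [[0.396, -0.232, 0.007], [0.481, -0.058, 0.014], [0.711, 0.088, 0.106]]
top stud 0.5 [295. 207.  18.  19.] 179 [[0.494, -0.072, 0.206], [0.508, -0.059, 0.223], [0.528, -0.041, 0.237]]
top threadlock 0.63 [297. 206.  16.  18.] 178 [[0.494, -0.072, 0.204], [0.508, -0.059, 0.223], [0.527, -0.041, 0.237]]
top tray 0.85 [444. 267.  62.  42.] 2176 [[0.333, -0.54, 0.0], [0.382, -0.475, 0.008], [0.43, -0.393, 0.048]]
top spare_stud 0.43 [256. 194.  13.  13.] 98 [[0.579, 0.036, 0.014], [0.589, 0.
[... 589 characters left out ...]
0.014, 0.223]]
side stud 0.73 [265. 178.  13.  19.] 158 [[0.498, -0.074, 0.199], [0.517, -0.065, 0.216], [0.532, -0.048, 0.236]]
side threadlock 0.62 [348. 163.  16.  29.] 249 [[0.477, 0.379, 0.002], [0.535, 0.388, 0.049], [0.547, 0.51, 0.1]]
side tray 0.81 [120. 308.  78.  67.] 3010 [[0.334, -0.544, 0.003], [0.374, -0.47, 0.017], [0.434, -0.397, 0.047]]
side gland_nut 0.45 [238. 269.   8.   4.] 68 [[0.517, -0.205, 0.012], [0.526, -0.192, 0.019], [0.538, -0.182, 0.025]]
side disc 0.84 [192. 330.  51.  44.] 1535 [[0.515, -0.461, 0.005], [0.565, -0.414, 0.015], [0.611, -0.363, 0.019]]
side driver 0.5 [316. 154.  28.  29.] 149 [[0.307, 0.38, 0.006], [0.417, 0.406, 0.021], [0.455, 0.491, 0.029]]
```

```bash
python3 - <<'E'
import cv2,numpy as np
a=cv2.imread("pics/top1.png")[120:300,200:400];b=cv2.imread("pics/side1.png")[130:310,180:380]
cv2.imwrite("pics/c1.png",cv2.resize(np.hstack([a,b]),(800,360),interpolation=cv2.INTER_CUBIC))
E
python3 - <<'E'
from h import *
# fit hatch plane from both views (blue)
A=[]
for n in("top","side"):
    f=grab_frame(n);P=cloud(f);ok=f["range_z"]>0
    hsv=cv2.cvtColor(f["color"],cv2.COLOR_RGB2HSV)
    m=(hsv[...,0]>95)&(hsv[...,0]<130)&(hsv[...,1]>90)&ok&(P[...,2]>.1)&(P[...,0]>.35)&(P[...,0]<.8)&(abs(P[...,1]+.08)<.25)
    m=cv2.erode(m.astype(np.uint8),np.ones((3,3)))>0
    Q=P[m];print(n,len(Q))
    # ransac plane
    rng=np.random.default_rng(0);best=None
    for i in range(300):
        p=Q[rng.choice(len(Q),3,False)];nn=np.cross(p[1]-p[0],p[2]-p[0]);nn/=np.linalg.norm(nn)+1e-12
        inl=abs((Q-p[0])@nn)<.004
        if best is None or inl.sum()>best.sum():best=inl
    c=Q[best].mean(0);nn=np.linalg.svd(Q[best]-c)[2][2];nn*=np.sign(nn[2])
    print(best.sum(),"c",c.round(4),"n",nn.round(4),"tilt",np.arccos(nn[2]).round(3),"dir",np.degrees(np.arctan2(nn[1],nn[0])).round(2))
    r=cv2.minAreaRect(Q[best][:,:2].astype(np.float32)*1000);print(r,cv2.boxPoints(r).round(0).tolist())
E
```

```text
top 3427
2983 c [ 0.5458 -0.0697  0.1838] n [ 0.4244 -0.1345  0.8954] tilt 0.461 dir -17.59
((566.2489013671875, -74.32119750976562), (173.76641845703125, 215.7338409423828), 72.66079711914062) [[437.0, -125.0], [643.0, -189.0], [695.0, -24.0], [489.0, 41.0]]
side 3273
3076 c [ 0.5659 -0.085   0.1726] n [ 0.4246 -0.1356  0.8952] tilt 0.462 dir -17.71
((571.7739868164062, -78.67428588867188), (176.79251098632812, 213.01077270507812), 72.26091003417969) [[443.0, -130.0], [646.0, -195.0], [700.0, -27.0], [497.0, 38.0]]
```

View pics/c1.png

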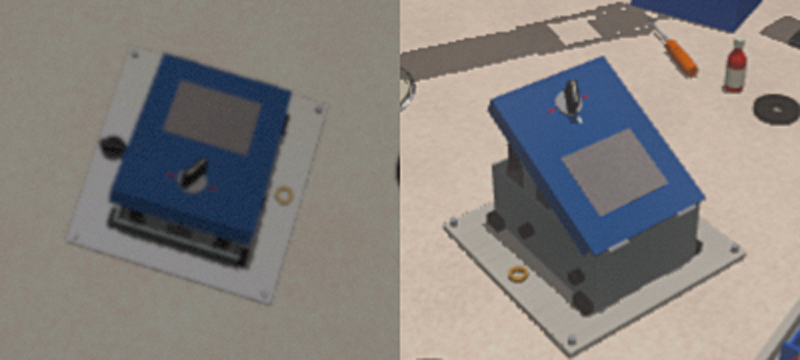

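The top view (left half) shows the hatch open, front edge toward the robot, stud at crop (193,178), and the wing turned clockwise of the box axis. The spare stud is at (112,147) and the nut at (284,195). I'll measure the wing angle next.

```bash
cat >> h.py <<'E'
def hatch(f):
    P=cloud(f);ok=f["range_z"]>0
    hsv=cv2.cvtColor(f["color"],cv2.COLOR_RGB2HSV)
    m=(hsv[...,0]>95)&(hsv[...,0]<130)&(hsv[...,1]>90)&ok&(P[...,2]>.1)&(P[...,0]>.35)&(P[...,0]<.8)&(abs(P[...,1]+.08)<.25)
    Q=P[cv2.erode(m.astype(np.uint8),np.ones((3,3)))>0]
    inl=np.ones(len(Q),bool)
    for th in(.03,.015,.008,.005,.004,.004):
        c=np.median(Q[inl],0) if th>.01 else Q[inl].mean(0);nn=np.linalg.svd(Q[inl]-c,full_matrices=False)[2][2];nn*=np.sign(nn[2]); inl=abs((Q-c)@nn)<th
    return P,ok,c,nn,Q[inl]
E
cat > wing.py <<'E'
from h import *
for n in("top","side"):
    f=grab_frame(n);P,ok,c,nn,Q=hatch(f)
    y=np.cross([0,0,1],nn)
    y/=np.linalg.norm(y); x=np.cross(y,nn); x*=np.sign(x[0]); y=np.cross(nn,x)
    # hinge: plane lowered 5mm meets z=.112
    h0=c-.005*nn; h0=h0+x*((.112-h0[2])/x[2])
    q=(Q-h0)@y; q=np.percentile(q,[1,99]); h=h0+y*q.mean()
    L=np.stack([(P-h)@x,(P-h)@y,(P-h)@nn-.005],-1)
    print(n,"tilt",np.arccos(nn[2]).round(3),"hinge",h.round(4),"yaw",np.degrees(np.arctan2(x[1],x[0])).round(2),"x ext",np.percentile((Q-h)@x,[1,99]).round(4),"yw",np.ptp(q).round(4))
    near=ok&(np.hypot(L[...,0]+.195,L[...,1])<.035)
    w=L[near&(L[...,2]>.01)&(L[...,2]<.04)]; 
    d=np.linalg.svd(w[:,:2]-w[:,:2].mean(0))[2][0]
    print(" wing n",len(w),"mean",w.mean(0).round(4),"zmax",np.percentile(w[:,2],95).round(4),"PCA cw angle rad",(-np.arctan(d[1]/d[0])).round(3))
    t=w[w[:,2]>.022]
    if len(t)>10: 
        print(" top n",len(t),cv2.minAreaRect(t[:,:2].astype(np.float32)*1000))
    # spare stud etc
    hsv=cv2.cvtColor(f["color"],cv2.COLOR_RGB2HSV); dark=near&(hsv[...,2]<70)&(L[...,2]>.004)
    t=L[dark]; d=np.linalg.svd(t[:,:2]-t[:,:2].mean(0))[2][0]
    print(" dark",len(t),t.mean(0).round(4),"cw",(-np.arctan(d[1]/d[0])).round(3))
    S=np.array([h-x*.195+nn*.022]); print(" wing centre exp",S.round(4))
    vis=f["color"][130:310,180:380] if n=="side" else f["color"][120:300,200:400]
    import sys
    if len(sys.argv)>1:
        K,_=cv2.projectPoints(S,np.array(f["rvec"]),np.array(f["tvec"]),np.array(f["mtx"]),np.array(f["dist"]));a,b=K.ravel().astype(int)
        img=cv2.resize(f["color"][b-30:b+30,a-30:a+30,::-1],(400,400),interpolation=cv2.INTER_CUBIC);cv2.imwrite(f"pics/{sys.argv[1]}_{n}.png",img)
E
python3 wing.py w1; python3 -c "
import cv2;cv2.imwrite('pics/w1.png',cv2.hconcat([cv2.imread('pics/w1_top.png'),cv2.imread('pics/w1_side.png')]))"
```

```text
top tilt 0.461 hinge [ 0.6731 -0.1087  0.112 ] yaw -17.32 x ext [-0.2454 -0.0101] yw 0.1684
 wing n 109 mean [-0.202  0.001  0.025] zmax 0.0319 PCA cw angle rad 0.499
 top n 75 ((-198.39694213867188, 0.4664764404296875), (12.631386756896973, 38.686405181884766), 57.859893798828125)
 dark 115 [-0.2021  0.001   0.023 ] cw 0.524
 wing centre exp [[ 0.5157 -0.0596  0.2184]]
side tilt 0.462 hinge [ 0.6735 -0.1108  0.112 ] yaw -17.45 x ext [-0.2378 -0.0074] yw 0.1716
 wing n 97 mean [-0.1937 -0.0012  0.0253] zmax 0.033 PCA cw angle rad 0.418
 top n 69 ((-196.77163696289062, 2.1552581787109375), (11.544687271118164, 40.032020568847656), 64.05760955810547)
 dark 57 [-0.192  -0.0043  0.021 ] cw 0.344
 wing centre exp [[ 0.5163 -0.0614  0.2186]]
```

View pics/w1.png

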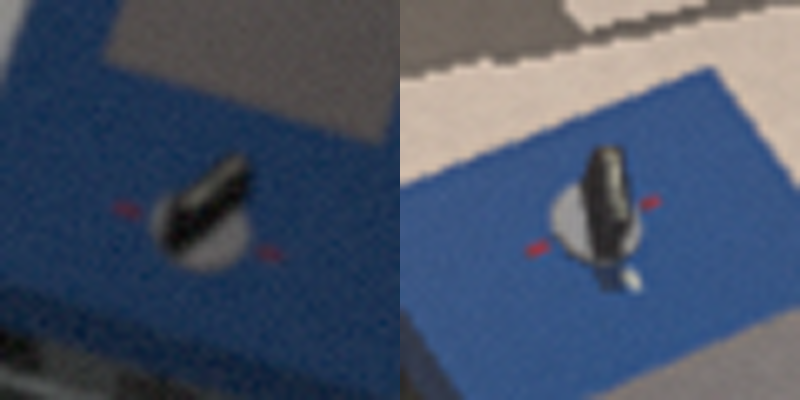

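Emit:
play_rows(
  rows=[
    [0,0,-0.6,-0.7,0],
    [0,0,-0.6,-0.68,0],
    [-0.8,-0.96,0,0,0],
    [-0.8,-0.96,0,0,0],
    [-0.8,-0.96,0,0,0],
    [-0.8,-0.96,0,0,0],
    [-0.8,-0.96,0,0,0],
    [-0.8,-0.96,0,0,0],
    [-0.8,-0.96,0,0,0],
    [-0.8,-0.96,0,0,0],
  ],
)

```text
t: 2.2
position: [0.3858, 0.2566, 0.2728]
tool_rot: [180.0, 0.0, 162.6]
wrist_force: [0.0, 0.4, 0.4]
width: 0.011
grip_force: 0.0
```

Emit:
play_rows(
  rows=[
    [-0.8,-0.96,0,0,0],
    [-0.8,-0.96,0,0,0],
    [-0.8,-0.96,0,0,0],
    [-0.8,-0.96,0,0,0],
    [-0.8,-0.96,0,0,0],
    [-0.8,-0.96,0,0,0],
    [-0.8,-0.96,0,0,0],
    [-0.8,-0.96,0,0,0],
    [0,0,0,0,0],
    [0,0,0,0,0],
  ],
)

```text
t: 3.2
position: [0.5, -0.0196, 0.2724]
tool_rot: [180.0, -0.0, 162.5]
wrist_force: [-0.1, 0.8, 0.0]
width: 0.0005
grip_force: 0.0
```

```bash
cat > go.py <<'E'
# usage: go.py d side psi  -> error to box-frame target (d in front of hinge, side left), in tool units
from h import *
import sys
H=np.array([.6733,-.1098]);a=np.radians(-17.4);u=np.array([np.cos(a),np.sin(a)]);v=np.array([-u[1],u[0]])
s=state();p=np.array(s["position"]);r=s["tool_rot"];y=np.radians(r[2])
tx=np.array([np.cos(y),np.sin(y)]);ty=np.array([np.sin(y),-np.cos(y)])
e=p[:2]-H;print("t",s["t"],"pos",p.round(4),"rot",np.round(r,2),"d",round(-e@u,4),"side",round(e@v,4),"F",np.round(s["wrist_force"],2),"w",s["width"])
if len(sys.argv)>1:
    d,sd,psi=map(float,sys.argv[1:4]);D=H-d*u+sd*v-p[:2]
    print("units x,y",(D@tx/.03).round(3),(D@ty/.03).round(3),"turn",(np.radians((r[2]-psi+180)%360-180)/.12).round(3))
E
python3 go.py .195 .035 162.6
```

```text
t 3.2 pos [ 0.5    -0.0196  0.2724] rot [ 1.7999e+02 -4.0000e-02  1.6252e+02] d 0.1923 side 0.0342 F [-0.14  0.81  0.01] w 0.00048523052838629377
units x,y 0.089 0.026 turn -0.011
```

Emit:
play_rows(
  rows=[
    [0.09,0,0.6,0,0],
    [0,0,0.6,0,0],
    [0.06,0,0.27,0,0],
    [0.06,0,0.27,0,0],
    [0.06,0,0.27,0,0],
    [0.06,0,0.27,0,0],
    [0.06,0,0.27,0,0],
    [0.06,0,0.27,0,0],
    [0.06,0,0.27,0,0],
    [0.06,0,0.2,0,0],
    [0,0,0,0,0],
  ],
)

```text
t: 4.3
position: [0.4831, -0.014, 0.1727]
tool_rot: [-180.0, -0.1, 162.6]
wrist_force: [0.5, 1.0, -0.1]
width: 0.0007
grip_force: 0.0
```

```bash
python3 go.py .215 .035 162.6; python3 wing.py
```

```text
t 4.3 pos [ 0.4831 -0.014   0.1727] rot [-1.7998e+02 -1.0000e-01  1.6262e+02] d 0.2101 side 0.0345 F [ 0.55  0.96 -0.07] w 0.0006903308683287817
units x,y 0.162 0.016 turn 0.003
top tilt 0.182 hinge [ 0.6762 -0.1103  0.112 ] yaw -17.09 x ext [-0.2482 -0.0112] yw 0.1682wing.py:13: RuntimeWarning: Mean of empty slice.
  d=np.linalg.svd(w[:,:2]-w[:,:2].mean(0))[2][0]
  ret = um.true_divide(
wing.py:14: RuntimeWarning: Mean of empty slice.
  print(" wing n",len(w),"mean",w.mean(0).round(4),"zmax",np.percentile(w[:,2],95).round(4),"PCA cw angle rad",(-np.arctan(d[1]/d[0])).round(3))
Traceback (most recent call last):
  File "wing.py", line 14, in <module>
    print(" wing n",len(w),"mean",w.mean(0).round(4),"zmax",np.percentile(w[:,2],95).round(4),"PCA cw angle rad",(-np.arctan(d[1]/d[0])).round(3))
                                                            ~~~~~~~~~~~~~^^^^^^^^^^^
IndexError: index -1 is out of bounds for axis 0 with size 0
```

Emit:
play_rows(
  rows=[
    [0.03,0,0.15,0,0],
    [0.03,0,0.12,0,0],
    [0,0,0.08,0,0],
    [0,0,0,0,0],
    [0,0,0,0,0],
  ],
)

```text
t: 4.85
position: [0.4819, -0.0135, 0.1634]
tool_rot: [-180.0, -0.0, 162.6]
wrist_force: [-0.5, -0.0, 0.2]
width: 0.0005
grip_force: 0.0
```

```bash
python3 go.py ; python3 wing.py 2>/dev/null
```

```text
t 4.85 pos [ 0.4819 -0.0135  0.1634] rot [-1.8000e+02 -1.0000e-02  1.6263e+02] d 0.2114 side 0.0347 F [-0.49 -0.03  0.23] w 0.00046975233159324753
top tilt 0.141 hinge [ 0.6784 -0.1119  0.112 ] yaw -17.72 x ext [-0.2503 -0.0138] yw 0.1691
```

Emit:
play_rows(
  rows=[
    [0,0,0.06,0,0],
    [0,0,0.06,0,0],
    [0,0,0,0,0],
  ],
)

```text
t: 5.2
position: [0.4821, -0.0135, 0.1604]
tool_rot: [180.0, 0.0, 162.6]
wrist_force: [-0.8, 0.0, 2.3]
width: 0.0002
grip_force: 1.3
```

Emit:
play_rows(
  rows=[
    [0,0,0.04,0,0],
    [0,0,0,0,0],
  ],
)

```text
t: 5.4
position: [0.4821, -0.0135, 0.16]
tool_rot: [180.0, 0.1, 162.6]
wrist_force: [-2.5, 0.3, 7.0]
width: 0.0003
grip_force: 3.3
```

Emit:
play_rows(
  rows=[
    [0,0,-1,0,0.5],
    [0,0,-1,0,0.5],
    [0.5,1,-0.3,0,0.5],
    [0.5,1,0,0,0.5],
    [0.5,1,0,0,0.5],
    [0.5,1,0,0,0.5],
    [0.5,1,0,0,0.5],
    [0,0,0,0,0.5],
  ],
)

```text
t: 6.2
position: [0.4544, 0.155, 0.2272]
tool_rot: [180.0, -0.1, 162.9]
wrist_force: [-1.0, -0.5, -0.6]
width: 0.0437
grip_force: 0.0
```

```bash
python3 wing.py w2; python3 go.py .1905 0 134; python3 -c "
import cv2;cv2.imwrite('pics/w2.png',cv2.hconcat([cv2.imread('pics/w2_top.png'),cv2.imread('pics/w2_side.png')]))"
```

```text
top tilt 0.133 hinge [ 0.6775 -0.1118  0.112 ] yaw -17.97 x ext [-0.2488 -0.0139] yw 0.1687
 wing n 93 mean [-2.043e-01  2.000e-04  2.630e-02] zmax 0.0313 PCA cw angle rad 0.452
 top n 79 ((-203.28591918945312, 1.1381053924560547), (13.012885093688965, 37.42268371582031), 62.9774169921875)
 dark 70 [-0.2055 -0.0009  0.0241] cw 0.495
 wing centre exp [[ 0.4964 -0.0531  0.1596]]
side tilt 0.133 hinge [ 0.6774 -0.1136  0.112 ] yaw -17.97 x ext [-0.2406 -0.0114] yw 0.171
 wing n 79 mean [-0.1959 -0.0016  0.0246] zmax 0.0317 PCA cw angle rad 0.395
 top n 53 ((-199.1609344482422, 1.199681282043457), (11.412886619567871, 37.78487014770508), 63.11469268798828)
 dark 50 [-0.1936 -0.0048  0.0201] cw 0.307
 wing centre exp [[ 0.4963 -0.0549  0.1596]]
t 6.3 pos [0.455  0.1523 0.2273] rot [-1.7996e+02 -1.0000e-02  1.6273e+02] d 0.2867 side 0.1849 F [-0.3  -0.37  0.4 ] w 0.043984458098938056
units x,y -3.192 -6.169 turn 4.178
```

View pics/w2.png

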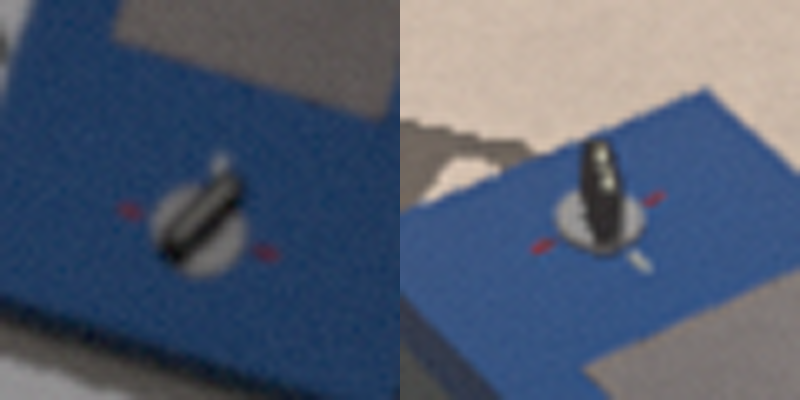

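Emit:
play_rows(
  rows=[
    [-0.46,-0.873,0,0,0.5],
    [-0.46,-0.873,0,0,0.5],
    [-0.46,-0.873,0,0,0.5],
    [-0.46,-0.873,0,0,0.5],
    [-0.46,-0.873,0,0,0.5],
    [-0.46,-0.873,0,0,0.5],
    [-0.46,-0.873,0,0,0.5],
    [0,0,0,1,0.5],
    [0,0,0,1,0.5],
    [0,0,0,1,0.5],
    [0,0,0,0.98,0.5],
    [0,0,0,0,0.5],
  ],
)

```text
t: 7.5
position: [0.4924, -0.0532, 0.2275]
tool_rot: [-180.0, 0.0, 135.1]
wrist_force: [0.3, -0.2, -0.1]
width: 0.0439
grip_force: 0.0
```

```bash
python3 go.py .190 .0015 135.3
```

```text
t 7.5 pos [ 0.4924 -0.0532  0.2275] rot [-1.7997e+02  1.0000e-02  1.3509e+02] d 0.1896 side -0.0001 F [ 0.27 -0.16 -0.06] w 0.04390484301012728
units x,y 0.038 0.041 turn -0.03
```

Emit:
play_rows(
  rows=[
    [0.03,0.03,0.7,-0.02,0.5],
    [0,0,0.7,0,0.5],
    [0,0,0.5,0,0.4],
    [0,0,0.22,0,0.3],
    [0,0,0,0,0.25],
  ],
  grip_force=10,
)

```text
t: 8.0
position: [0.4922, -0.0509, 0.1634]
tool_rot: [-179.9, -0.1, 135.4]
wrist_force: [0.1, -0.7, -0.0]
width: 0.0244
grip_force: 0.0
```

Emit:
play_rows(
  rows=[
    [0,0,0,0,0.1],
    [0,0,0,0,0.1],
    [0,0,0,0,0.1],
    [0,0,0,0,0.1],
  ],
  grip_force=10,
)

```text
t: 8.4
position: [0.4925, -0.0511, 0.165]
tool_rot: [-180.0, 0.1, 135.4]
wrist_force: [-4.6, -4.0, 3.7]
width: 0.013
grip_force: 10.0
```

```bash
python3 go.py; python3 -c "
from h import *
s=state();print(s['wrist_torque'],s['grip_force'])
f=grab_frame('side');save(f,'g.png')
cv2.imwrite('pics/g1.png',cv2.resize(f['color'][120:270,180:380,::-1],(800,600),interpolation=cv2.INTER_CUBIC))"
```

```text
t 8.4 pos [ 0.4925 -0.0511  0.165 ] rot [-1.7995e+02  7.0000e-02  1.3538e+02] d 0.1901 side 0.0019 F [-4.61 -4.04  3.71] w 0.012962640547997497
[-0.76681278  0.88062565  0.0730651 ] 9.970105802747863
```

View pics/g1.png

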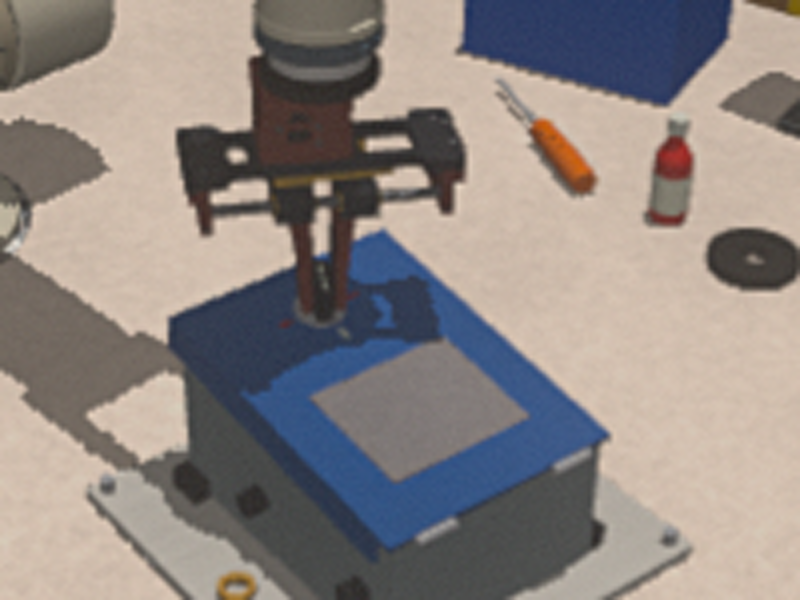

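Emit:
play_rows(
  rows=[
    [0,-0.04,-0.03,0,0.1],
    [0,0,0,0,0.1],
  ],
  grip_force=10,
)

```text
t: 8.65
position: [0.4924, -0.0513, 0.1651]
tool_rot: [179.9, 0.1, 135.4]
wrist_force: [1.2, -1.8, -1.5]
width: 0.0132
grip_force: 9.9
```

Emit:
play_rows(
  rows=[
    [0,0,0,0,0.1],
    [0,0,0,-0.5,0.1],
    [0,0,0,-0.5,0.1],
    [0,0,0,-0.5,0.1],
    [0,0,0,-0.5,0.1],
    [0,0,0,-0.5,0.1],
    [0,0,0,-0.5,0.1],
    [0,0,0,-0.5,0.1],
    [0,0,0,0,0.1],
  ],
  grip_force=25,
)

```text
t: 9.55
position: [0.4925, -0.0509, 0.1652]
tool_rot: [179.9, 0.1, 159.5]
wrist_force: [4.2, 0.4, -0.4]
width: 0.012
grip_force: 25.0
```

```bash
python3 go.py .1905 0 162.3; python3 -c "
from h import *
s=state();print(s['wrist_torque'],s['grip_force'])"
```

```text
t 9.55 pos [ 0.4925 -0.0509  0.1652] rot [1.7992e+02 9.0000e-02 1.5953e+02] d 0.1901 side 0.0021 F [ 4.16  0.37 -0.37] w 0.0120052222635264
units x,y 0.008 -0.071 turn -0.403
[-0.01487038 -0.52830514  0.08436985] 24.971314072608948
```

Emit:
play_rows(
  rows=[
    [-0.025,0.012,0,-0.2,0.1],
    [0,0,0,-0.2,0.1],
    [0,0,0,0,0.1],
  ],
  grip_force=25,
)

```text
t: 9.85
position: [0.4926, -0.0509, 0.1651]
tool_rot: [180.0, -0.0, 162.3]
wrist_force: [1.3, 1.2, 2.0]
width: 0.0116
grip_force: 25.0
```

```bash
python3 go.py; python3 -c "
from h import *
s=state();print(s['wrist_torque'],s['grip_force'])"
```

```text
t 9.85 pos [ 0.4926 -0.0509  0.1651] rot [ 1.7995e+02 -1.0000e-02  1.6226e+02] d 0.1901 side 0.0022 F [1.26 1.21 1.98] w 0.011614621837111153
[0.43574382 0.02052733 0.01088811] 24.986563324928284
```

Emit:
play_rows(
  rows=[
    [0,0,0.06,0,0.1],
    [0,0,0.06,0,0.1],
    [0,0,0.06,0,0.1],
    [0,0,0.06,0,0.1],
    [0,0,0,0,0.1],
  ],
  grip_force=45,
)

```text
t: 10.35
position: [0.492, -0.0507, 0.1608]
tool_rot: [179.9, 0.0, 162.2]
wrist_force: [-8.0, 3.4, 14.5]
width: 0.0116
grip_force: 45.0
```

Emit:
play_rows(
  rows=[
    [0,0,0.04,0,0.1],
    [0,0,0.04,0,0.1],
    [0,0,0,0,0.1],
  ],
)

```text
t: 10.65
position: [0.4918, -0.0506, 0.1589]
tool_rot: [179.9, 0.0, 162.2]
wrist_force: [-11.2, 5.2, 16.6]
width: 0.0117
grip_force: 45.0
```

Emit:
play_rows(
  rows=[
    [0,0,0.04,0,0.1],
    [0,0,0.04,0,0.1],
    [0,0,0,0,0.1],
  ],
)

```text
t: 10.95
position: [0.4915, -0.0506, 0.1566]
tool_rot: [180.0, -0.0, 162.2]
wrist_force: [-12.7, 4.4, 17.5]
width: 0.0117
grip_force: 45.0
```

Emit:
play_rows(
  rows=[
    [0.04,0,0.03,0,0.1],
    [0.03,0,0.03,0,0.1],
    [0,0,0,0,0.1],
  ],
)

```text
t: 11.25
position: [0.4912, -0.0504, 0.1553]
tool_rot: [179.9, 0.3, 162.2]
wrist_force: [-6.3, 2.4, 17.5]
width: 0.0118
grip_force: 45.0
```

Emit:
play_rows(
  rows=[
    [0.01,0,0.03,0,0.1],
    [0.01,0,0.03,0,0.1],
    [0,0,0,0,0.1],
  ],
)

```text
t: 11.55
position: [0.4909, -0.0504, 0.1537]
tool_rot: [179.9, 0.3, 162.2]
wrist_force: [-5.9, 3.7, 17.8]
width: 0.0115
grip_force: 45.0
```

Emit:
play_rows(
  rows=[
    [0.01,0,0.03,0,0.1],
    [0.01,0,0.03,0,0.1],
    [0,0,0,0,0.1],
  ],
)

```text
t: 11.85
position: [0.4907, -0.0503, 0.152]
tool_rot: [179.9, 0.4, 162.2]
wrist_force: [-4.3, 2.4, 17.7]
width: 0.0118
grip_force: 45.0
```

Emit:
play_rows(
  rows=[
    [0.01,0,0.03,0,0.1],
    [0.01,0,0.03,0,0.1],
    [0,0,0,0,0.1],
  ],
)

```text
t: 12.15
position: [0.4904, -0.0502, 0.1505]
tool_rot: [179.9, 0.4, 162.2]
wrist_force: [-3.6, 2.5, 16.6]
width: 0.0114
grip_force: 45.0
```

Emit:
play_rows(
  rows=[
    [0.01,0,0.03,0,0.1],
    [0,0,0.03,0,0.1],
    [0,0,0,0,0.1],
  ],
)

```text
t: 12.45
position: [0.4902, -0.0501, 0.1487]
tool_rot: [179.9, 0.4, 162.2]
wrist_force: [-3.3, 2.2, 16.7]
width: 0.0118
grip_force: 45.0
```

Emit:
play_rows(
  rows=[
    [0.01,0,0.03,0,0.1],
    [0,0,0.02,0,0.1],
    [0,0,0,0,0.1],
  ],
)

```text
t: 12.75
position: [0.49, -0.0501, 0.1473]
tool_rot: [179.9, 0.4, 162.2]
wrist_force: [-2.4, 2.9, 17.0]
width: 0.0122
grip_force: 45.0
```

Emit:
play_rows(
  rows=[
    [0,0,0.03,0,0.1],
    [0,0,0.02,0,0.1],
    [0,0,0,0,0.1],
  ],
)

```text
t: 13.05
position: [0.4898, -0.05, 0.1457]
tool_rot: [179.9, 0.4, 162.2]
wrist_force: [-5.0, 3.1, 17.4]
width: 0.0118
grip_force: 45.0
```

Emit:
play_rows(
  rows=[
    [0,0,0.02,0,0.1],
    [0,0,0.02,0,0.1],
    [0,0,0,0,0.1],
  ],
)

```text
t: 13.35
position: [0.4897, -0.05, 0.1445]
tool_rot: [179.9, 0.4, 162.2]
wrist_force: [-4.1, 2.4, 17.6]
width: 0.0116
grip_force: 45.0
```

```bash
python3 -c "
from h import *
for n in('side','top'):
    P,ok,c,nn,Q=hatch(grab_frame(n)); print(n,np.arccos(nn[2]),len(Q),c,np.degrees(np.arctan2(nn[1],nn[0])))"
```

```text
side 0.029862344538673105 1605 [ 0.58733158 -0.09026056  0.12046557] -16.63646492208438
top 0.028883415295339387 1062 [ 0.57948883 -0.0799616   0.12088892] -21.841981200726956
```

Emit:
play_rows(
  rows=[
    [0,0,0.02,0,0.1],
    [0,0,0.02,0,0.1],
    [0,0,0,0,0.1],
  ],
)

```text
t: 13.75
position: [0.4896, -0.05, 0.1436]
tool_rot: [179.9, 0.4, 162.2]
wrist_force: [-5.5, 3.2, 19.0]
width: 0.0119
grip_force: 45.0
```

Emit:
play_rows(
  rows=[
    [0,0,0.02,0,0.1],
    [0,0,0,0,0.1],
    [0,0,0,0,0.1],
  ],
)

```text
t: 14.05
position: [0.4897, -0.05, 0.1435]
tool_rot: [179.9, 0.4, 162.2]
wrist_force: [-6.0, 2.8, 21.2]
width: 0.0118
grip_force: 45.0
```

Emit:
play_rows(
  rows=[
    [0,0,0.02,0,0.1],
    [0,0,0,0,0.1],
    [0,0,0,0,0.1],
  ],
)

```text
t: 14.35
position: [0.4896, -0.0499, 0.1434]
tool_rot: [179.9, 0.4, 162.2]
wrist_force: [-7.4, 2.7, 24.4]
width: 0.0116
grip_force: 45.0
```

Emit:
play_rows(
  rows=[
    [0.03,0,-0.06,0,0.1],
    [0,0,0,0,0.1],
    [0,0,0,0.4,0.1],
    [0,0,0,0.5,0.1],
    [0,0,0,0.5,0.1],
    [0,0,0,0.6,0.1],
    [0,0,0,0,0.1],
  ],
)

```text
t: 15.05
position: [0.4894, -0.0504, 0.144]
tool_rot: [179.9, 0.5, 148.3]
wrist_force: [-1.4, 0.8, 16.9]
width: 0.0119
grip_force: 45.0
```

```bash
python3 go.py; python3 -c "
from h import *
s=state();print(s['wrist_torque'],s['grip_force'],s['joint_positions'])"
```

```text
t 15.05 pos [ 0.4894 -0.0504  0.144 ] rot [179.88   0.48 148.31] d 0.1933 side 0.0017 F [-1.4   0.79 16.89] w 0.011935722749848434
[-0.46282238 -0.00056026 -0.04049607] 45.026503801345825 [-9.79886447e+00 -1.19773589e+01  9.64196263e+01 -6.76894149e-02
  9.50647842e+01 -6.81108214e+01]
```

Emit:
play_rows(
  rows=[
    [0,0,0,0.8,0.1],
    [0,0,0,0.8,0.1],
    [0,0,0,0.8,0.1],
    [0,0,0,0.8,0.1],
    [0,0,0,0.8,0.1],
    [0,0,0,0.8,0.1],
    [0,0,0,0.8,0.1],
    [0,0,0,0,0.1],
  ],
)

```text
t: 15.85
position: [0.4883, -0.0511, 0.1434]
tool_rot: [179.8, 0.3, 109.7]
wrist_force: [-3.4, -2.8, 16.9]
width: 0.0117
grip_force: 45.1
```

Emit:
play_rows(
  rows=[
    [0,0,0,0.8,0.1],
    [0,0,0,0.8,0.1],
    [0,0,0,0.8,0.1],
    [0,0,0,0.8,0.1],
    [0,0,0,0.8,0.1],
    [0,0,0,0.8,0.1],
    [0,0,0,0.8,0.1],
    [0,0,0,0,0.1],
  ],
)

```text
t: 16.65
position: [0.4871, -0.0509, 0.143]
tool_rot: [179.9, 0.2, 71.2]
wrist_force: [-8.0, -2.8, 18.2]
width: 0.0119
grip_force: 45.1
```

```bash
python3 go.py; python3 -c "
from h import *
s=state();print(s['wrist_torque'],s['grip_force'])"
```

```text
t 16.65 pos [ 0.4871 -0.0509  0.143 ] rot [1.7986e+02 1.5000e-01 7.1220e+01] d 0.1953 side 0.0005 F [-8.03 -2.8  18.25] w 0.011861209617924333
[-0.6375632   2.10873589 -0.00831777] 45.10532855987549
```

Emit:
play_rows(
  rows=[
    [0,0,-0.05,0,0.1],
    [0,0,-0.05,0,0.1],
    [0,0,-0.04,0,0.1],
    [0,0,-0.04,0,0.1],
    [0,0,0,0,0.1],
  ],
)

```text
t: 17.15
position: [0.4872, -0.051, 0.1457]
tool_rot: [179.9, 0.2, 71.4]
wrist_force: [-0.9, -3.4, 5.7]
width: 0.0122
grip_force: 45.2
```

Emit:
play_rows(
  rows=[
    [0,0,-0.03,0,0.1],
    [0,0,0,0,0.4],
    [0,0,0,0,0.4],
    [0,0,0,0,0.4],
    [0,0,-0.3,0,0.4],
    [0,0,-0.8,0,0.4],
    [0,0,-1,0,0.4],
    [0,0,-1,0,0.4],
    [0,0,0,0,0.4],
  ],
  grip_force=10,
)

```text
t: 18.05
position: [0.4884, -0.0496, 0.2433]
tool_rot: [179.7, -0.1, 71.5]
wrist_force: [0.5, -0.2, -0.2]
width: 0.0353
grip_force: 0.0
```

Emit:
play_rows(
  rows=[
    [-0.9,0.3,0,0,0.4],
    [-0.9,0.3,0,0,0.4],
    [-0.9,0.3,0,0,0.4],
    [-0.9,0.3,0,0,0.4],
    [0,0,0,0,0.4],
  ],
)

```text
t: 18.55
position: [0.4864, -0.1658, 0.2367]
tool_rot: [-179.8, 0.0, 71.3]
wrist_force: [-0.1, 0.3, -0.5]
width: 0.0352
grip_force: 0.0
```

```bash
python3 go.py; python3 wing.py w3 2>/dev/null; python3 -c "
import cv2;cv2.imwrite('pics/w3.png',cv2.hconcat([cv2.imread('pics/w3_top.png'),cv2.imread('pics/w3_side.png')]))"
```

```text
t 18.55 pos [ 0.4864 -0.1658  0.2367] rot [-1.7981e+02  4.0000e-02  7.1260e+01] d 0.1616 side -0.1093 F [-0.13  0.28 -0.53] w 0.03521269858592384
top tilt 0.05 hinge [ 0.6981 -0.0992  0.112 ] yaw -13.23 x ext [-0.2642 -0.0281] yw 0.1656
 wing n 90 mean [-0.22    0.0004  0.027 ] zmax 0.033 PCA cw angle rad -1.453
 top n 78 ((-218.56710815429688, -0.02503204345703125), (37.42025375366211, 13.071430206298828), 83.53067779541016)
 dark 61 [-0.2214  0.0009  0.0272] cw -1.445
 wing centre exp [[ 0.5095 -0.0549  0.1437]]
side tilt 0.05 hinge [ 0.688 -0.117  0.112] yaw -17.62 x ext [-0.2507 -0.0221] yw 0.1722
 wing n 108 mean [-0.2085  0.001   0.0228] zmax 0.0312 PCA cw angle rad -1.484
 top n 64 ((-209.9763641357422, 3.040098190307617), (38.126258850097656, 15.543414115905762), 86.76001739501953)
 dark 95 [-0.2078 -0.0008  0.0203] cw -1.445
 wing centre exp [[ 0.5035 -0.0584  0.1438]]
```

View pics/w3.png

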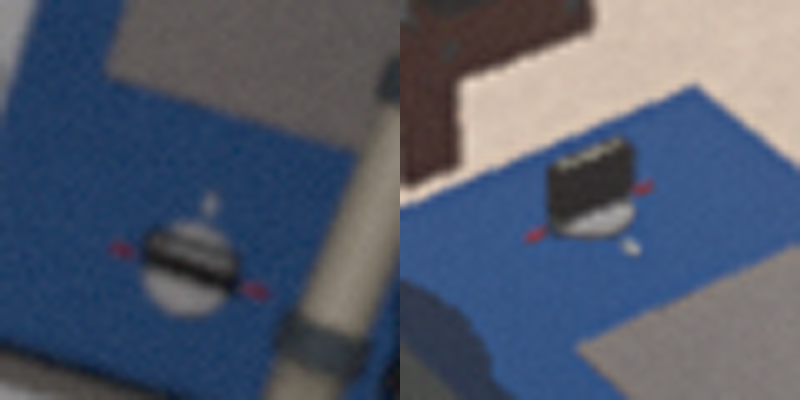

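The wing stands across at the red marks (top crop (190,255), side crop (590,190)). The hatch is held at 0.05 rad and the arm is clear, so I'm handing the job in.

```bash
python3 -c "
from h import *
print(close_job())"
```

```text
the job is handed in; nothing more can be done
None
```

The hatch is closed and locked: the stud is turned a quarter turn to the red marks, the hatch holds at about 0.05 rad with the gripper clear, and the job was handed in at about 19 s; no verdict was returned.

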